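# Sort heating spares and swap the two valves

## Task

Sort the heating spares on the bench so that each stands upright inside its own tray: the valve with the red handwheel in the red tray, the one with the blue handwheel in the blue tray, the pressure gauge (dial up) in the yellow tray and the brass air vent in the green tray. The two valves stand in each other's trays and a tray holds only one part, so stand one of them on the round grey mat, let go of it there, and swap them that way. Set every part down gently without dropping or throwing it, and leave the green glass jar where it is.

Things in the scene. Friction and masses are not known exactly. Their poses are not given: they have to be found in the camera images.
- valve_red: Loose brass angle valve, red plastic handwheel on top; starts upright in the blue tray. 72 mm tall, 0.3 kg. Flat foot 50 mm dia, 10 mm high; body 34 mm dia; handwheel 46 mm dia with straight sides 50 to 66 mm above the underside (grip there, at 60, any yaw). A side outlet along its own +x reaches 34 mm from the axis, 15 to 37 mm up. Origin: centre of the underside; z up.
- valve_blue: Loose brass angle valve, blue plastic handwheel on top; starts upright in the red tray. 72 mm tall, 0.3 kg. Flat foot 50 mm dia, 10 mm high; body 34 mm dia; handwheel 46 mm dia with straight sides 50 to 66 mm above the underside (grip there, at 60, any yaw). A side outlet along its own +x reaches 34 mm from the axis, 15 to 37 mm up. Origin: centre of the underside; z up.
- gauge: Loose round pressure gauge in a black rubber boot, lying on its flat back with the white dial (red needle) up: a plain cylinder 54 mm in diameter, 45 mm high, about 0.25 kg; at the start on the bench. Grip its sides about 34 mm above its underside. Origin: centre of its underside; z up out of the dial.
- air_vent: Loose brass automatic air vent standing upright: cylinder 50 mm in diameter up to 50 mm, then a shoulder and a small black cap 16 mm in diameter, 68 mm tall in all, about 0.28 kg; at the start on the bench. Grip its sides about 38 mm above its underside. Origin: centre of its underside; z up.
- tray_red: Fixed shallow square red plastic tray for the red valve: 84 x 84 mm outside, 76 x 76 mm inside, floor 4 mm above the bench, rim 12 mm above the bench (walls 4 mm). Holds one part. Origin: centre of its underside, on the bench; z up, x and y along its sides. It may stand in any of the four tray places, turned up to 0.3 rad.
- tray_blue: Fixed shallow square blue plastic tray for the blue valve: 84 x 84 mm outside, 76 x 76 mm inside, floor 4 mm above the bench, rim 12 mm above the bench (walls 4 mm). Holds one part. Origin: centre of its underside, on the bench; z up, x and y along its sides. It may stand in any of the four tray places, turned up to 0.3 rad.
- tray_yellow: Fixed shallow square yellow plastic tray for the gauge: 84 x 84 mm outside, 76 x 76 mm inside, floor 4 mm above the bench, rim 12 mm above the bench (walls 4 mm). Holds one part. Origin: centre of its underside, on the bench; z up, x and y along its sides. It may stand in any of the four tray places, turned up to 0.3 rad.
- tray_green: Fixed shallow square green plastic tray for the air vent: 84 x 84 mm outside, 76 x 76 mm inside, floor 4 mm above the bench, rim 12 mm above the bench (walls 4 mm). Holds one part. Origin: centre of its underside, on the bench; z up, x and y along its sides. It may stand in any of the four tray places, turned up to 0.3 rad.
- mat: Fixed round grey mat, 100 mm in diameter, 4 mm thick, empty at the start: the free spot for the swap. Origin: centre of its underside, on the bench; z up.
- jar: Loose closed green glass jar with a white lid, 58 mm in diameter, 66 mm tall, standing on the bench among the parts; a bystander to be left alone. Origin: centre of its underside; z up.
Not all that is in view belongs to the job. Leave any purple look-alike of the air_vent alone.

How it is judged:
By the outcome, as a careful person would: the job done as asked, in the order asked, and still so for the second after the job is handed in, with the robot touching nothing.
It also fails if it takes over 128 s, if anything falls off the work surface, if the arm or the gripper's body presses on something with over 40 N, if the wrist force passes 120 N, or if a joint passes its speed limit or range.

## Robot

A 7-joint arm with a two-finger parallel gripper is mounted at the origin on the work surface. World frame = base frame: x ahead of the robot, y to its left, z up, the work surface at z = 0. Lengths are in m, angles in degrees, forces in N, time in s.
With the tool pointing down it reaches from about 0.425 to 0.875 m from the base axis. Payload 4.7 kg.
Tool frame: the origin (TCP) lies at the very end of the fingers, on their centre line; the grasp point (between the pads) lies env.hold_point_z behind it (env.hold_point_z is the distance from the TCP to the grasp point, in m); z points along the fingers, y is the line along which they close (so a half turn about z gives the same grasp; the last joint's range is limited). The gripper opens to 87 mm and grips with 3 to 60 N. Pads are 19 mm wide; open, the fingers measure 117 mm over their backs; the gripper's body (75 mm by 190 mm) begins 51 mm behind the grasp point.
Start: joints at [73.344, 18.392, -4.016, 83.108, 1.295, 78.541, -3.26], TCP at [0.195, -0.62, 0.223] pointing down, gripper open.
Joint ranges: [-163.93, 163.93], [-17.29, 119.83], [-79.2, 71.16], [3.27, 140.29], [-89.18, 269.18], [5.43, 117.66], [-154.24, 154.24]. Speed limits (degrees/s): [147.25, 147.25, 180, 180, 180, 180, 180].

## Interface

Orientations are given as [roll, pitch, yaw] about the fixed x, y, z axes, in that order (R = Rz(yaw) Ry(pitch) Rx(roll)).
In Python, from cell import env gives the robot as it stands.
- The arm moves only by the shell command python3 -m jog 'ROWS' [FORCE]. ROWS is JSON, a list of rows, each an object with "dp": the shift along the tool's x, y, z in cm, a list of three; "twist": the turn about the tool's z in degrees; "fingers": the opening, from 0 (shut) to 1 (fully open). A call has 1 to 8 rows; each row is the pose to reach, as a shift and turn from the pose commanded when the call began, along the tool's axes at that moment; what a row does not reach only later rows make up. A row lasts 1/8 s, in which the tool goes at most 62.5 mm and 10.7 degrees, less where a joint would pass 70% of its speed; a pose out of reach is approached as far as the arm can. A call with a gripper value outside its range is refused whole. The fingers move at their own pace and stop on an object; FORCE is the grip in N (left out, the last holds). Time passes only in rows, so rows that repeat a pose let the fingers close. It gives the time, the measured TCP pose, the force, the opening and the grip force at its end, in the units of the state.
- env.get_obs(): the state, without advancing time (a new reading comes with each control period).
- env.read_camera(name): name is "scene" or "top" or "wrist"; returns a dict with "pixels" (480x640x3 uint8, blue, green, red), "depth" (480x640 float32, m along the optical axis (not along the pixel's ray), 0 where there is no reading), "fx", "fy", "cx", "cy" (pixels), "rvec" (rotation vector, rad) and "tvec" (3), from world to camera coordinates, as OpenCV has them. Camera axes: x right, y down, z forward; pixel columns grow to the right and rows downward; lengths in m; the calibration is good to about 2 mm. A picture is of the moment at which its call begins.
- env.sign_off(): hands the job in; it is judged then, once.
The state is a dict: "time_s": time; "qpos": joint angles; "joint_velocities": joint speeds; "effort": joint torques, N m; "tool_pos": TCP position; "tool_rot": TCP orientation; "force": force on the tool from outside, world axes, zero at the start; "wrist_torque": the same for the moment, N m; "grip_width": finger opening in m; "grasp_force": force on a finger pad.
Only numpy, scipy, OpenCV 4.12 (cv2) and the standard library are available. Lean on these libraries where they do the work, as an engineer would, in place of code of your own. Each camera call takes 0.05 s, during which the arm holds its last target. There are 200 camera calls.

## Working session

There is one attempt and no reset: what is moved stays moved. The work goes in short steps, Python scripts to look and compute and a shell command to move; the robot and the scene stay as the last step left them, time stands still between calls to the robot, and variables do not carry over. Pictures are saved under pics/ and viewed, at most 14 in all, crops included, and the job is handed in when it is done.

```bash
mkdir -p pics; ls
python3 - <<'E'
from cell import env
import cv2
print(env.hold_point_z); o=env.get_obs(); print(o['tool_pos'],o['tool_rot'],o['grip_width'],o['time_s'])
for n in('top','scene'):
    c=env.read_camera(n); cv2.imwrite(f'pics/{n}0.png',c['pixels']); print(n,c['fx'],c['cx'],c['cy'],c['rvec'],c['tvec'])
E
```

```text
pics
0.0187
[ 0.19482682 -0.61951674  0.22144555] [-1.79888467e+02  5.37921010e-03  1.74614856e+01] 0.08700313944045604 0.0
top 450.27062225444496 322.4777116154255 241.32086223335645 [ 2.18159913 -2.21390257  0.0297564 ] [0.01459379 0.48493864 0.91368222]
scene 534.6319500759281 326.7782123097781 234.08083522287862 [ 1.60374871  2.26076639 -0.62505052] [ 0.15858927 -0.37942181  1.2602541 ]
```

View pics/top0.png

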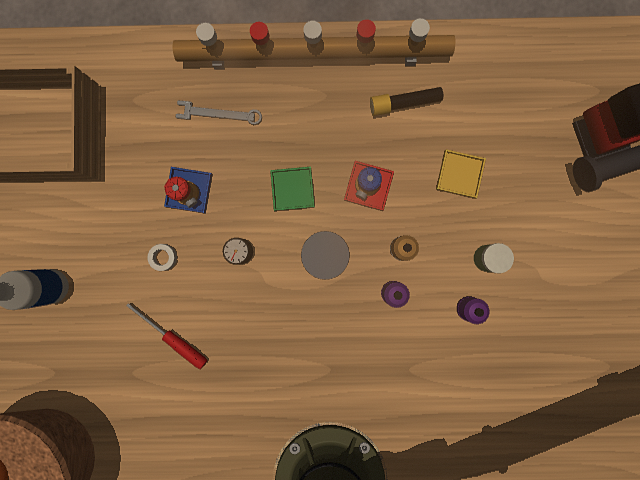

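View pics/scene0.png

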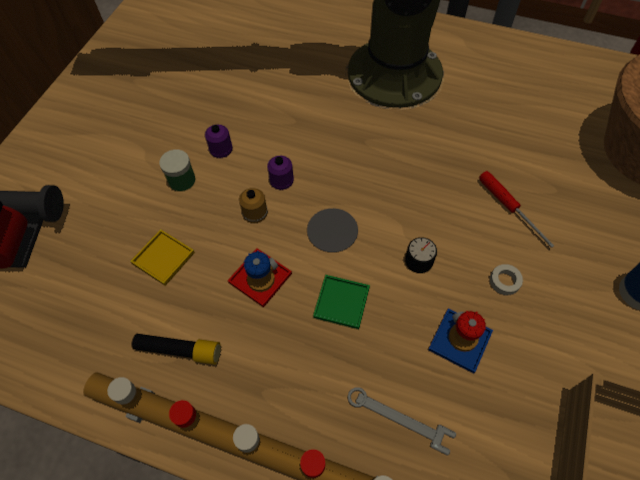

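The top picture shows valve_red (177,188) in the blue tray (188,190), and valve_blue (369,180) in the red tray. It also shows the green tray (293,189), yellow tray (461,174), gauge (237,250), mat (325,255), brass vent (404,248) and jar (494,258).

What could be taken for each part (top picture):
- **Vent:** brass (404,248), purple (396,294) and (473,310). I choose the brass one.
- **Gauge:** dial (237,250), white ring (162,257). I choose the dial.
- **Red handwheel:** (177,188), or the red knobs on the rail at (260,32) and (367,30). I choose the one in the blue tray.
- **Blue handwheel:** (369,180), or the blue bottle (40,288). I choose the one in the red tray.

```bash
cat > h.py <<'E'
from cell import env
import cv2, numpy as np
def world(c):
    R=cv2.Rodrigues(np.array(c['rvec']))[0]; t=np.array(c['tvec']).ravel()
    v,u=np.mgrid[:480,:640]; d=c['depth'].astype(float)
    P=np.dstack([(u-c['cx'])/c['fx']*d,(v-c['cy'])/c['fy']*d,d])
    return (P-t)@R            # R^T (P-t)
def ray(c,u,v,z):
    R=cv2.Rodrigues(np.array(c['rvec']))[0]; t=np.array(c['tvec']).ravel()
    o=-R.T@t; r=R.T@np.array([(u-c['cx'])/c['fx'],(v-c['cy'])/c['fy'],1]); return o+r*(z-o[2])/r[2]
E
python3 - <<'E'
from h import *
c=env.read_camera('top'); W=world(c); hsv=cv2.cvtColor(c['pixels'],cv2.COLOR_BGR2HSV)
def box(u,v,r): m=np.zeros((480,640),bool); m[v-r:v+r,u-r:u+r]=1; return m
# parts: top band by height
for n,u,v,zl,zh in [('valve_red',177,188,.058,.09),('valve_blue',369,180,.058,.09),('gauge',237,250,.038,.06),('vent',404,248,.038,.08),('jar',494,258,.055,.08),('pur1',396,294,.038,.08)]:
    m=box(u,v,26)&(W[...,2]>zl)&(W[...,2]<zh); p=W[m]; (x,y),r=cv2.minEnclosingCircle(p[:,:2].astype(np.float32))
    print(n,m.sum(),'circle',np.round([x,y,2*r],4),'mean',p.mean(0).round(4),'zmax',p[:,2].max().round(3))
H,S,V=hsv[...,0],hsv[...,1],hsv[...,2]
for n,u,v,cm in [('t_blue',188,190,(H>100)&(H<130)&(S>100)),('t_green',293,189,(H>50)&(H<90)&(S>80)),('t_red',369,186,((H<6)|(H>172))&(S>110)),('t_yel',461,174,(H>20)&(H<30)&(S>140)),('mat',325,255,S<50)]:
    m=box(u,v,34)&cm&(W[...,2]<.025)&(W[...,2]>-.01); p=W[m]; q=p[:,:2].astype(np.float32)
    (cx,cy),wh,a=cv2.minAreaRect(q); print(n,m.sum(),np.round([cx,cy,*wh,a],3),'z',np.median(p[:,2]).round(3))
E
```

```text
valve_red 480 circle [0.59   0.2879 0.0468] mean [0.5888 0.2853 0.073 ] zmax 0.079
valve_blue 457 circle [ 0.602  -0.0855  0.0463] mean [ 0.601  -0.0845  0.0737] zmax 0.08
gauge 587 circle [0.4674 0.1788 0.0545] mean [0.4675 0.178  0.0456] zmax 0.05
vent 524 circle [ 0.4687 -0.1554  0.0504] mean [ 0.4686 -0.1535  0.0573] zmax 0.073
jar 759 circle [ 0.4465 -0.3286  0.0583] mean [ 0.4463 -0.3274  0.0659] zmax 0.071
pur1 535 circle [ 0.3778 -0.1351  0.0504] mean [ 0.3787 -0.1333  0.0571] zmax 0.071
t_blue 733 [ 0.596  0.284  0.084  0.083 80.361] z 0.005
t_green 1506 [0.595 0.069 0.084 0.083 4.29 ] z 0.005
t_red 855 [ 0.599 -0.089  0.083  0.084 73.585] z 0.005
t_yel 149 [ 0.622 -0.279  0.083  0.087 75.952] z 0.012
mat 609 [4.550e-01 5.000e-03 9.700e-02 9.100e-02 5.011e+01] z 0.004
```

Run:
```python
from h import *
c=env.read_camera('top'); print(ray(c,325.5,255.5,.004).round(4))
cv2.imwrite('pics/crop.png',cv2.resize(c['pixels'][150:330,150:530],None,fx=2,fy=2,interpolation=cv2.INTER_CUBIC))
```

```text
[0.456  0.0017 0.004 ]
```

View pics/crop.png

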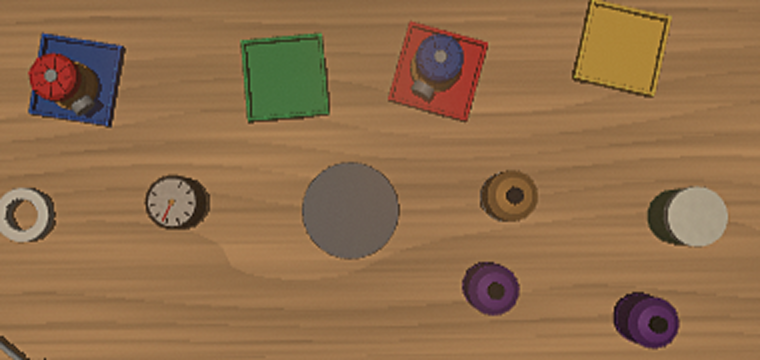

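The crop confirms the choices: brass vent at (508,196) apart from the purple ones at (490,291) and (645,322), and the dial gauge at (175,203). The vent goes first.

```bash
python3 -m jog '[{"dp":[5,-4.5,0],"twist":2,"fingers":1},{"dp":[10,-9,0],"twist":5,"fingers":1},{"dp":[15,-13.5,0],"twist":8,"fingers":1},{"dp":[20,-18,0],"twist":11,"fingers":1},{"dp":[25,-22.5,0],"twist":14,"fingers":1},{"dp":[30,-27,0],"twist":17.5,"fingers":1},{"dp":[35,-31.5,0],"twist":17.5,"fingers":1},{"dp":[40.1,-36.1,0],"twist":17.5,"fingers":1}]'
```

```text
time_s: 1.2
tool_pos: [0.4498, -0.1876, 0.2227]
tool_rot: [180.0, -0.0, -0.0]
force: [0.3, -0.7, 0.0]
grip_width: 0.0873
grasp_force: 0.0
```

```bash
python3 -m jog '[{"dp":[0,0,0],"twist":0,"fingers":1},{"dp":[0,0,4],"twist":0,"fingers":1},{"dp":[0,0,8],"twist":0,"fingers":1},{"dp":[0,0,8],"twist":0,"fingers":1},{"dp":[0,0,8],"twist":0,"fingers":1}]'
```

```text
time_s: 1.82
tool_pos: [0.4497, -0.1903, 0.1439]
tool_rot: [180.0, -0.1, -0.1]
force: [0.2, -0.3, 0.1]
grip_width: 0.0871
grasp_force: 0.0
```

```bash
python3 -m jog '[{"dp":[1.9,-3.5,0],"twist":0,"fingers":1},{"dp":[1.9,-3.5,2],"twist":0,"fingers":1},{"dp":[1.9,-3.5,4],"twist":0,"fingers":1},{"dp":[1.9,-3.5,5],"twist":0,"fingers":1},{"dp":[1.9,-3.5,5],"twist":0,"fingers":1}]'
python3 - <<'E'
from h import *
c=env.read_camera('wrist'); cv2.imwrite('pics/w1.png',c['pixels'])
E
```

```text
time_s: 2.45
tool_pos: [0.4685, -0.1549, 0.0931]
tool_rot: [180.0, -0.0, -0.1]
force: [0.2, -0.1, 0.4]
grip_width: 0.087
grasp_force: 0.0
```

View pics/w1.png

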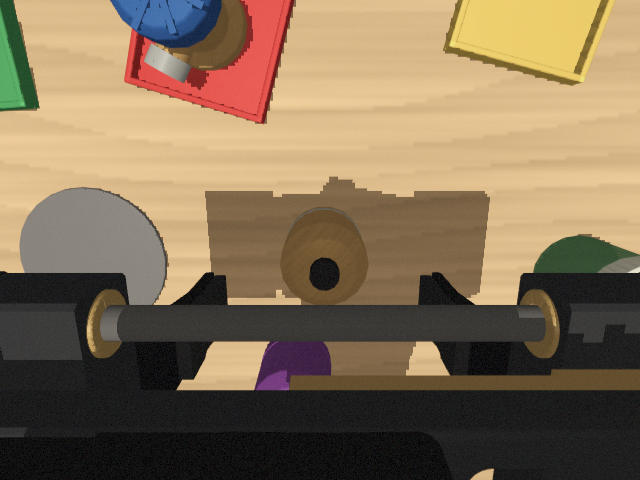

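The brass vent (324,265) is centred between the fingers (215 and 430), and the jar at (590,265) is clear. Now I descend and grip.

```bash
python3 -m jog '[{"dp":[0,0,3],"twist":0,"fingers":1},{"dp":[0,0,6],"twist":0,"fingers":1},{"dp":[0,0,7.3],"twist":0,"fingers":1},{"dp":[0,0,7.3],"twist":0,"fingers":1},{"dp":[0,0,7.3],"twist":0,"fingers":0.3},{"dp":[0,0,7.3],"twist":0,"fingers":0.3},{"dp":[0,0,7.3],"twist":0,"fingers":0.3},{"dp":[0,0,7.3],"twist":0,"fingers":0.3}]' 25
```

```text
time_s: 3.5
tool_pos: [0.4683, -0.1546, 0.0198]
tool_rot: [180.0, -0.0, -0.0]
force: [-0.0, 0.5, -0.1]
grip_width: 0.0546
grasp_force: 0.0
```

```bash
python3 -m jog '[{"dp":[0,0,0],"twist":0,"fingers":0.3},{"dp":[0,0,0],"twist":0,"fingers":0.3},{"dp":[0,0,0],"twist":0,"fingers":0.3},{"dp":[0,0,-2],"twist":0,"fingers":0.3},{"dp":[0,0,-6],"twist":0,"fingers":0.3},{"dp":[0,0,-11],"twist":0,"fingers":0.3},{"dp":[0,0,-11],"twist":0,"fingers":0.3}]'
```

```text
time_s: 4.38
tool_pos: [0.4709, -0.1551, 0.133]
tool_rot: [179.8, -0.4, -0.0]
force: [-0.3, -0.2, -2.0]
grip_width: 0.0492
grasp_force: 25.0
```

```bash
python3 -m jog '[{"dp":[2,-3.5,0],"twist":0,"fingers":0.3},{"dp":[5,-8.5,0],"twist":0,"fingers":0.3},{"dp":[8,-13.5,0],"twist":0,"fingers":0.3},{"dp":[10.5,-18.5,0],"twist":0,"fingers":0.3},{"dp":[12.7,-22.4,0],"twist":0,"fingers":0.3},{"dp":[12.7,-22.4,0],"twist":0,"fingers":0.3},{"dp":[12.7,-22.4,0],"twist":0,"fingers":0.3}]'
```

```text
time_s: 5.25
tool_pos: [0.5941, 0.0688, 0.1277]
tool_rot: [180.0, 0.2, -0.0]
force: [-0.6, -0.5, -2.7]
grip_width: 0.0491
grasp_force: 25.0
```

```bash
python3 -m jog '[{"dp":[0,0,3],"twist":0,"fingers":0.3},{"dp":[0,0,6],"twist":0,"fingers":0.3},{"dp":[0,0,8],"twist":0,"fingers":0.3},{"dp":[0,0,9.5],"twist":0,"fingers":0.3},{"dp":[0,0,9.5],"twist":0,"fingers":0.3},{"dp":[0,0,9.5],"twist":0,"fingers":0.3}]'
```

```text
time_s: 6.0
tool_pos: [0.5961, 0.0696, 0.0354]
tool_rot: [-180.0, -0.1, -0.0]
force: [0.8, 0.5, -1.5]
grip_width: 0.0485
grasp_force: 25.0
```

```bash
python3 -m jog '[{"dp":[0,0,0.4],"twist":0,"fingers":0.3},{"dp":[0,0,0.8],"twist":0,"fingers":0.3},{"dp":[0,0,1.0],"twist":0,"fingers":0.3},{"dp":[0,0,1.1],"twist":0,"fingers":0.3},{"dp":[0,0,1.1],"twist":0,"fingers":0.3}]'
```

```text
time_s: 6.62
tool_pos: [0.5953, 0.0695, 0.0238]
tool_rot: [180.0, 0.0, -0.0]
force: [-1.4, -0.6, 0.8]
grip_width: 0.0487
grasp_force: 25.0
```

```bash
python3 -m jog '[{"dp":[0,0,0],"twist":0,"fingers":0.7},{"dp":[0,0,0],"twist":0,"fingers":1},{"dp":[0,0,0],"twist":0,"fingers":1},{"dp":[0,0,0],"twist":0,"fingers":1},{"dp":[0,0,-3],"twist":0,"fingers":1},{"dp":[0,0,-8],"twist":0,"fingers":1},{"dp":[0,0,-13],"twist":0,"fingers":1},{"dp":[0,0,-13],"twist":0,"fingers":1}]'
```

```text
time_s: 7.62
tool_pos: [0.5984, 0.0704, 0.1585]
tool_rot: [-180.0, -0.5, -0.0]
force: [-0.1, 0.3, -1.3]
grip_width: 0.0867
grasp_force: 0.0
```

```bash
python3 -m jog '[{"dp":[0,-5,0],"twist":0,"fingers":1},{"dp":[0,-11,0],"twist":0,"fingers":1},{"dp":[-0.5,-17,0],"twist":0,"fingers":1},{"dp":[-0.5,-21.9,0],"twist":0,"fingers":1},{"dp":[-0.5,-21.9,0],"twist":0,"fingers":1},{"dp":[-0.5,-21.9,2],"twist":0,"fingers":1},{"dp":[-0.5,-21.9,4],"twist":0,"fingers":1},{"dp":[-0.5,-21.9,4],"twist":0,"fingers":1}]'
python3 - <<'E'
from h import *
c=env.read_camera('wrist'); cv2.imwrite('pics/w2.png',c['pixels'])
E
```

```text
time_s: 8.62
tool_pos: [0.5893, 0.2854, 0.1099]
tool_rot: [179.8, 0.3, -0.2]
force: [0.3, 0.4, -0.1]
grip_width: 0.087
grasp_force: 0.0
```

View pics/w2.png

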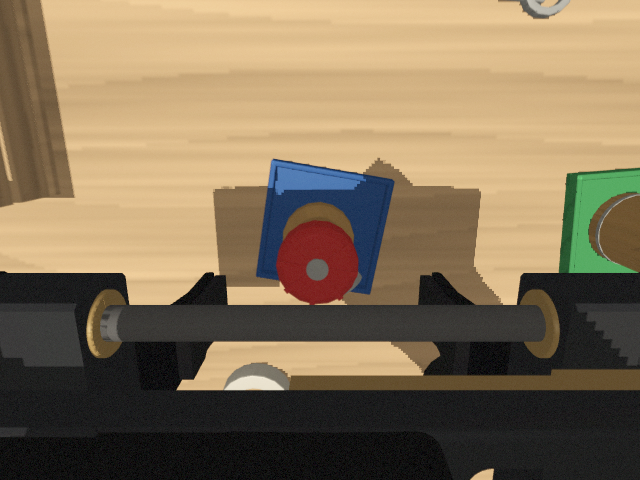

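The red handwheel (317,265) sits between the fingers. The vent is standing in the green tray at right (620,230).

```bash
python3 -m jog '[{"dp":[0,-0.2,2.5],"twist":0,"fingers":1},{"dp":[0,-0.2,5],"twist":0,"fingers":1},{"dp":[0,-0.2,6.4],"twist":0,"fingers":1},{"dp":[0,-0.2,6.4],"twist":0,"fingers":1},{"dp":[0,-0.2,6.4],"twist":0,"fingers":0.3},{"dp":[0,-0.2,6.4],"twist":0,"fingers":0.3},{"dp":[0,-0.2,6.4],"twist":0,"fingers":0.3},{"dp":[0,-0.2,6.4],"twist":0,"fingers":0.3}]' 25
```

```text
time_s: 9.68
tool_pos: [0.5906, 0.2906, 0.0498]
tool_rot: [-180.0, -0.0, -0.0]
force: [0.2, -1.3, -0.8]
grip_width: 0.0548
grasp_force: 0.0
```

```bash
python3 -m jog '[{"dp":[0,0,0],"twist":0,"fingers":0.3},{"dp":[0,0,0],"twist":0,"fingers":0.3},{"dp":[0,0,0],"twist":0,"fingers":0.3},{"dp":[0,0,0],"twist":0,"fingers":0.3}]'
```

```text
time_s: 10.18
tool_pos: [0.5906, 0.29, 0.0496]
tool_rot: [180.0, -0.0, -0.1]
force: [-0.8, -2.2, 2.5]
grip_width: 0.0449
grasp_force: 25.0
```

```bash
python3 -m jog '[{"dp":[0,0,0],"twist":0,"fingers":0.8},{"dp":[0,0,0],"twist":0,"fingers":0.8},{"dp":[0,0,0.4],"twist":0,"fingers":0.8},{"dp":[0,0,0.4],"twist":0,"fingers":0.3},{"dp":[0,0,0.4],"twist":0,"fingers":0.3},{"dp":[0,0,0.4],"twist":0,"fingers":0.3},{"dp":[0,0,0.4],"twist":0,"fingers":0.3},{"dp":[0,0,0.4],"twist":0,"fingers":0.3}]'
```

```text
time_s: 11.18
tool_pos: [0.5905, 0.2902, 0.0456]
tool_rot: [180.0, -0.0, -0.0]
force: [0.0, -0.8, 1.3]
grip_width: 0.0447
grasp_force: 25.0
```

```bash
python3 -m jog '[{"dp":[0,0,0],"twist":0,"fingers":0.3},{"dp":[0,0,0],"twist":0,"fingers":0.3},{"dp":[0,0,0],"twist":0,"fingers":0.3},{"dp":[0,0,-2],"twist":0,"fingers":0.3},{"dp":[0,0,-6],"twist":0,"fingers":0.3},{"dp":[0,0,-11],"twist":0,"fingers":0.3},{"dp":[0,0,-11],"twist":0,"fingers":0.3},{"dp":[0,0,-11],"twist":0,"fingers":0.3}]'
```

```text
time_s: 12.18
tool_pos: [0.59, 0.2904, 0.1555]
tool_rot: [180.0, 0.0, -0.0]
force: [-0.1, -0.3, -2.9]
grip_width: 0.0447
grasp_force: 25.0
```

```bash
python3 -m jog '[{"dp":[-2,4,0],"twist":0,"fingers":0.3},{"dp":[-4.5,9.5,0],"twist":0,"fingers":0.3},{"dp":[-7,15,0],"twist":0,"fingers":0.3},{"dp":[-9.5,20.5,0],"twist":0,"fingers":0.3},{"dp":[-12,26,0],"twist":0,"fingers":0.3},{"dp":[-13.4,28.9,0],"twist":0,"fingers":0.3},{"dp":[-13.4,28.9,0],"twist":0,"fingers":0.3},{"dp":[-13.4,28.9,0],"twist":0,"fingers":0.3}]'
```

```text
time_s: 13.18
tool_pos: [0.4558, 0.0024, 0.1548]
tool_rot: [-180.0, 0.1, -0.0]
force: [-0.1, 0.4, -2.8]
grip_width: 0.0452
grasp_force: 25.0
```

```bash
python3 -m jog '[{"dp":[0,0,3],"twist":0,"fingers":0.3},{"dp":[0,0,6],"twist":0,"fingers":0.3},{"dp":[0,0,8.5],"twist":0,"fingers":0.3},{"dp":[0,0,9.8],"twist":0,"fingers":0.3},{"dp":[0,0,10],"twist":0,"fingers":0.3},{"dp":[0,0,10],"twist":0,"fingers":0.3},{"dp":[0,0,10],"twist":0,"fingers":0.3}]'
```

```text
time_s: 14.05
tool_pos: [0.4571, 0.0016, 0.0564]
tool_rot: [180.0, -0.1, -0.0]
force: [-0.1, 0.1, -2.4]
grip_width: 0.0449
grasp_force: 25.0
```

```bash
python3 -m jog '[{"dp":[0,0,0.4],"twist":0,"fingers":0.3},{"dp":[0,0,0.8],"twist":0,"fingers":0.3},{"dp":[0,0,1],"twist":0,"fingers":0.3},{"dp":[0,0,1.1],"twist":0,"fingers":0.3},{"dp":[0,0,1.1],"twist":0,"fingers":0.3},{"dp":[0,0,1.1],"twist":0,"fingers":0.3}]'
```

```text
time_s: 14.8
tool_pos: [0.4567, 0.0014, 0.0454]
tool_rot: [180.0, -0.0, -0.0]
force: [-2.0, -0.5, 5.6]
grip_width: 0.0446
grasp_force: 24.9
```

Contact with the mat: release and rise.

```bash
python3 -m jog '[{"dp":[0,0,0],"twist":0,"fingers":0.7},{"dp":[0,0,0],"twist":0,"fingers":1},{"dp":[0,0,0],"twist":0,"fingers":1},{"dp":[0,0,0],"twist":0,"fingers":1},{"dp":[0,0,-3],"twist":0,"fingers":1},{"dp":[0,0,-8],"twist":0,"fingers":1},{"dp":[0,0,-11],"twist":0,"fingers":1},{"dp":[0,0,-11],"twist":0,"fingers":1}]'
```

```text
time_s: 15.8
tool_pos: [0.4582, 0.0015, 0.1569]
tool_rot: [179.9, -0.3, -0.0]
force: [0.6, -0.4, -0.6]
grip_width: 0.0869
grasp_force: 0.0
```

```bash
python3 -m jog '[{"dp":[4,2,0],"twist":0,"fingers":1},{"dp":[9,5,0],"twist":0,"fingers":1},{"dp":[14.5,8.7,0],"twist":0,"fingers":1},{"dp":[14.5,8.7,0],"twist":0,"fingers":1},{"dp":[14.5,8.7,2],"twist":0,"fingers":1},{"dp":[14.5,8.7,4],"twist":0,"fingers":1},{"dp":[14.5,8.7,4],"twist":0,"fingers":1},{"dp":[14.5,8.7,4],"twist":0,"fingers":1}]'
python3 - <<'E'
from h import *
c=env.read_camera('wrist'); cv2.imwrite('pics/w3.png',c['pixels'])
E
```

```text
time_s: 16.8
tool_pos: [0.6009, -0.0851, 0.1149]
tool_rot: [180.0, -0.0, 0.0]
force: [0.6, 1.2, -0.3]
grip_width: 0.087
grasp_force: 0.0
```

View pics/w3.png

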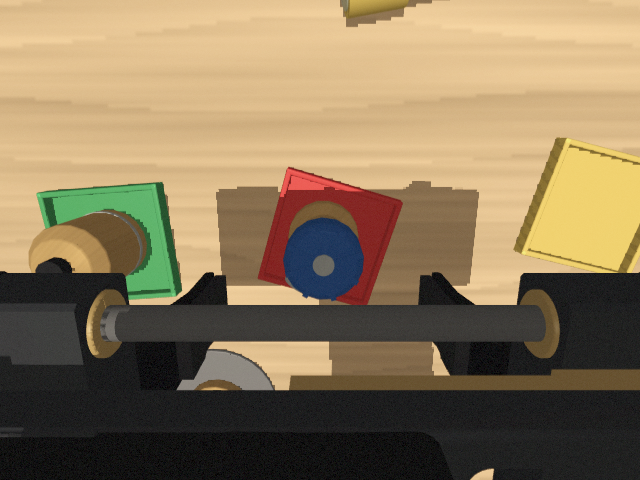

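The blue handwheel (323,262) is centred, the vent stands in green (90,250), and the red valve is on the mat (220,385).

```bash
python3 -m jog '[{"dp":[0,0,2.5],"twist":0,"fingers":1},{"dp":[0,0,5],"twist":0,"fingers":1},{"dp":[0,0,6.9],"twist":0,"fingers":1},{"dp":[0,0,6.9],"twist":0,"fingers":1},{"dp":[0,0,6.9],"twist":0,"fingers":0.3},{"dp":[0,0,6.9],"twist":0,"fingers":0.3},{"dp":[0,0,6.9],"twist":0,"fingers":0.3},{"dp":[0,0,6.9],"twist":0,"fingers":0.3}]' 25
```

```text
time_s: 17.85
tool_pos: [0.6014, -0.0856, 0.0459]
tool_rot: [180.0, -0.0, -0.0]
force: [-0.2, -0.2, -0.3]
grip_width: 0.0554
grasp_force: 0.0
```

```bash
python3 -m jog '[{"dp":[0,0,0],"twist":0,"fingers":0.3},{"dp":[0,0,0],"twist":0,"fingers":0.3},{"dp":[0,0,0],"twist":0,"fingers":0.3},{"dp":[0,0,0],"twist":0,"fingers":0.3}]'
```

```text
time_s: 18.35
tool_pos: [0.6012, -0.0855, 0.0456]
tool_rot: [180.0, -0.0, -0.0]
force: [-0.7, 0.2, 1.5]
grip_width: 0.0445
grasp_force: 25.0
```

```bash
python3 -m jog '[{"dp":[0,0,-2],"twist":0,"fingers":0.3},{"dp":[0,0,-6],"twist":0,"fingers":0.3},{"dp":[0,0,-11],"twist":0,"fingers":0.3},{"dp":[0,0,-12],"twist":0,"fingers":0.3},{"dp":[0,0,-12],"twist":0,"fingers":0.3}]'
```

```text
time_s: 18.98
tool_pos: [0.6013, -0.0856, 0.1662]
tool_rot: [180.0, -0.1, -0.0]
force: [-0.6, -0.1, -2.9]
grip_width: 0.0445
grasp_force: 25.0
```

```bash
python3 -m jog '[{"dp":[0,-4,0],"twist":0,"fingers":0.3},{"dp":[0,-10,0],"twist":0,"fingers":0.3},{"dp":[0,-16,0],"twist":0,"fingers":0.3},{"dp":[0,-22,0],"twist":0,"fingers":0.3},{"dp":[-0.5,-28,0],"twist":0,"fingers":0.3},{"dp":[-0.5,-33,0],"twist":0,"fingers":0.3},{"dp":[-0.5,-37,0],"twist":0,"fingers":0.3},{"dp":[-0.5,-37,0],"twist":0,"fingers":0.3}]'
```

```text
time_s: 19.98
tool_pos: [0.593, 0.2894, 0.1629]
tool_rot: [-179.9, 0.3, 0.4]
force: [-0.1, -0.9, -2.8]
grip_width: 0.0448
grasp_force: 25.0
```

```bash
python3 -m jog '[{"dp":[0,0,2],"twist":0,"fingers":0.3},{"dp":[0,0,5],"twist":0,"fingers":0.3},{"dp":[0,0,8.5],"twist":0,"fingers":0.3},{"dp":[0,0,10.5],"twist":0,"fingers":0.3},{"dp":[0,0,10.8],"twist":0,"fingers":0.3},{"dp":[0,0,10.8],"twist":0,"fingers":0.3},{"dp":[0,0,10.8],"twist":0,"fingers":0.3}]'
```

```text
time_s: 20.85
tool_pos: [0.5974, 0.285, 0.0591]
tool_rot: [-179.9, -0.1, -0.0]
force: [0.1, -0.0, -2.2]
grip_width: 0.0449
grasp_force: 25.0
```

```bash
python3 -m jog '[{"dp":[0,0,0.4],"twist":0,"fingers":0.3},{"dp":[0,0,0.8],"twist":0,"fingers":0.3},{"dp":[0,0,1.1],"twist":0,"fingers":0.3},{"dp":[0,0,1.3],"twist":0,"fingers":0.3},{"dp":[0,0,1.35],"twist":0,"fingers":0.3},{"dp":[0,0,1.35],"twist":0,"fingers":0.3}]'
```

```text
time_s: 21.6
tool_pos: [0.5965, 0.2844, 0.0457]
tool_rot: [180.0, -0.0, -0.0]
force: [-2.9, -2.4, 6.0]
grip_width: 0.0451
grasp_force: 25.0
```

```bash
python3 -m jog '[{"dp":[0,0,0],"twist":0,"fingers":0.7},{"dp":[0,0,0],"twist":0,"fingers":1},{"dp":[0,0,0],"twist":0,"fingers":1},{"dp":[0,0,0],"twist":0,"fingers":1},{"dp":[0,0,-3],"twist":0,"fingers":1},{"dp":[0,0,-8],"twist":0,"fingers":1},{"dp":[0,0,-11],"twist":0,"fingers":1},{"dp":[0,0,-11],"twist":0,"fingers":1}]'
```

```text
time_s: 22.6
tool_pos: [0.5979, 0.2857, 0.1571]
tool_rot: [-179.9, -0.3, -0.0]
force: [-0.8, -0.1, -0.8]
grip_width: 0.0868
grasp_force: 0.0
```

```bash
python3 -m jog '[{"dp":[-2,5,0],"twist":0,"fingers":1},{"dp":[-5,10.5,0],"twist":0,"fingers":1},{"dp":[-8,16,0],"twist":0,"fingers":1},{"dp":[-11,21.5,0],"twist":0,"fingers":1},{"dp":[-13,26,0],"twist":0,"fingers":1},{"dp":[-14,28.3,0],"twist":0,"fingers":1},{"dp":[-14,28.3,0],"twist":0,"fingers":1},{"dp":[-14,28.3,3],"twist":0,"fingers":1}]'
python3 - <<'E'
from h import *
c=env.read_camera('wrist'); cv2.imwrite('pics/w4.png',c['pixels'])
E
```

```text
time_s: 23.6
tool_pos: [0.4583, 0.0023, 0.125]
tool_rot: [180.0, -0.3, -0.0]
force: [-0.3, -0.2, -0.8]
grip_width: 0.0869
grasp_force: 0.0
```

View pics/w4.png

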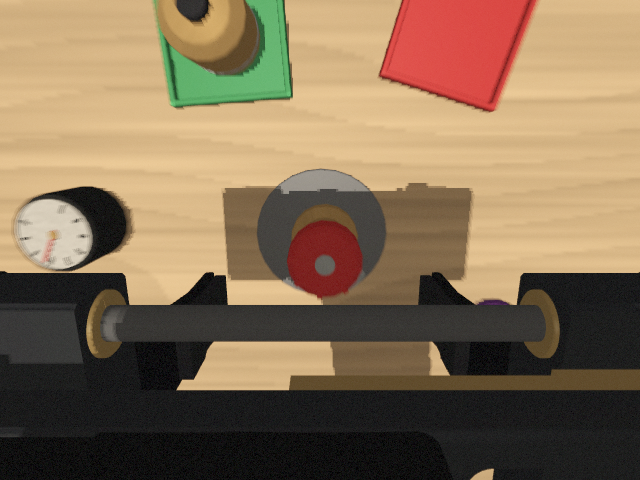

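The red valve (325,260) is upright on the mat and centred between the fingers.

```bash
python3 -m jog '[{"dp":[0,0,2.5],"twist":0,"fingers":1},{"dp":[0,0,5],"twist":0,"fingers":1},{"dp":[0,0,7.8],"twist":0,"fingers":1},{"dp":[0,0,7.8],"twist":0,"fingers":1},{"dp":[0,0,7.8],"twist":0,"fingers":1},{"dp":[0,0,7.8],"twist":0,"fingers":0.3},{"dp":[0,0,7.8],"twist":0,"fingers":0.3},{"dp":[0,0,7.8],"twist":0,"fingers":0.3}]' 25
```

```text
time_s: 24.65
tool_pos: [0.4565, 0.0014, 0.0465]
tool_rot: [180.0, -0.0, -0.0]
force: [-0.4, -0.2, -0.3]
grip_width: 0.0646
grasp_force: 0.0
```

```bash
python3 -m jog '[{"dp":[0,0,0],"twist":0,"fingers":0.3},{"dp":[0,0,0],"twist":0,"fingers":0.3},{"dp":[0,0,0],"twist":0,"fingers":0.3},{"dp":[0,0,0],"twist":0,"fingers":0.3},{"dp":[0,0,0],"twist":0,"fingers":0.3}]'
```

```text
time_s: 25.28
tool_pos: [0.4563, 0.0014, 0.0461]
tool_rot: [180.0, -0.0, -0.0]
force: [-0.5, -0.9, 0.4]
grip_width: 0.0447
grasp_force: 25.0
```

```bash
python3 -m jog '[{"dp":[0,0,-2],"twist":0,"fingers":0.3},{"dp":[0,0,-6],"twist":0,"fingers":0.3},{"dp":[0,0,-9],"twist":0,"fingers":0.3},{"dp":[3,2,-9],"twist":0,"fingers":0.3},{"dp":[8,5,-9],"twist":0,"fingers":0.3},{"dp":[12,7.5,-9],"twist":0,"fingers":0.3},{"dp":[14.3,9,-9],"twist":0,"fingers":0.3},{"dp":[14.3,9,-9],"twist":0,"fingers":0.3}]'
```

```text
time_s: 26.28
tool_pos: [0.5997, -0.09, 0.1344]
tool_rot: [-179.9, 0.1, -0.2]
force: [-0.6, 0.1, -3.0]
grip_width: 0.045
grasp_force: 25.0
```

```bash
python3 -m jog '[{"dp":[0,0,0],"twist":0,"fingers":0.3},{"dp":[0,0,2],"twist":0,"fingers":0.3},{"dp":[0,0,5],"twist":0,"fingers":0.3},{"dp":[0,0,7],"twist":0,"fingers":0.3},{"dp":[0,0,7.8],"twist":0,"fingers":0.3},{"dp":[0,0,7.8],"twist":0,"fingers":0.3},{"dp":[0,0,7.8],"twist":0,"fingers":0.3}]'
```

```text
time_s: 27.15
tool_pos: [0.6001, -0.0886, 0.0591]
tool_rot: [180.0, -0.1, -0.0]
force: [-0.2, 0.2, -3.1]
grip_width: 0.0452
grasp_force: 25.0
```

```bash
python3 -m jog '[{"dp":[0,0,0.4],"twist":0,"fingers":0.3},{"dp":[0,0,0.8],"twist":0,"fingers":0.3},{"dp":[0,0,1.1],"twist":0,"fingers":0.3},{"dp":[0,0,1.25],"twist":0,"fingers":0.3},{"dp":[0,0,1.3],"twist":0,"fingers":0.3},{"dp":[0,0,1.3],"twist":0,"fingers":0.3}]'
```

```text
time_s: 27.9
tool_pos: [0.5994, -0.0886, 0.0465]
tool_rot: [180.0, -0.0, -0.0]
force: [-3.1, 0.7, 7.0]
grip_width: 0.0448
grasp_force: 25.0
```

```bash
python3 -m jog '[{"dp":[0,0,0],"twist":0,"fingers":0.7},{"dp":[0,0,0],"twist":0,"fingers":1},{"dp":[0,0,0],"twist":0,"fingers":1},{"dp":[0,0,0],"twist":0,"fingers":1},{"dp":[0,0,-3],"twist":0,"fingers":1},{"dp":[0,0,-8],"twist":0,"fingers":1},{"dp":[0,0,-11],"twist":0,"fingers":1},{"dp":[0,0,-11],"twist":0,"fingers":1}]'
```

```text
time_s: 28.9
tool_pos: [0.6012, -0.0886, 0.1581]
tool_rot: [179.9, -0.3, -0.0]
force: [-1.3, 0.2, -0.1]
grip_width: 0.087
grasp_force: 0.0
```

```bash
python3 -m jog '[{"dp":[-3,-4,0],"twist":0,"fingers":1},{"dp":[-6,-9,0],"twist":0,"fingers":1},{"dp":[-9,-14,0],"twist":0,"fingers":1},{"dp":[-11,-19,0],"twist":0,"fingers":1},{"dp":[-13,-24,0],"twist":0,"fingers":1},{"dp":[-13.2,-26.7,0],"twist":0,"fingers":1},{"dp":[-13.2,-26.7,3],"twist":0,"fingers":1},{"dp":[-13.2,-26.7,6],"twist":0,"fingers":1}]'
python3 - <<'E'
from h import *
c=env.read_camera('wrist'); cv2.imwrite('pics/w5.png',c['pixels'])
E
```

```text
time_s: 29.9
tool_pos: [0.4667, 0.1787, 0.0935]
tool_rot: [180.0, 0.0, 0.0]
force: [0.4, -0.5, 0.7]
grip_width: 0.0871
grasp_force: 0.0
```

View pics/w5.png

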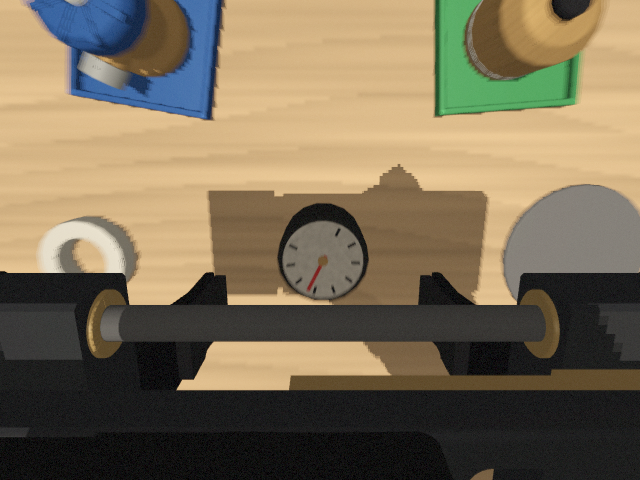

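The gauge dial (322,258) is centred, and the ring at (90,255) is clear.

```bash
python3 -m jog '[{"dp":[0,0,2.5],"twist":0,"fingers":1},{"dp":[0,0,5],"twist":0,"fingers":1},{"dp":[0,0,7.7],"twist":0,"fingers":1},{"dp":[0,0,7.7],"twist":0,"fingers":1},{"dp":[0,0,7.7],"twist":0,"fingers":1},{"dp":[0,0,7.7],"twist":0,"fingers":0.4},{"dp":[0,0,7.7],"twist":0,"fingers":0.4},{"dp":[0,0,7.7],"twist":0,"fingers":0.4}]' 25
```

```text
time_s: 30.95
tool_pos: [0.4677, 0.1785, 0.0185]
tool_rot: [180.0, -0.0, -0.0]
force: [-1.0, 0.9, -0.3]
grip_width: 0.0646
grasp_force: 0.0
```

```bash
python3 -m jog '[{"dp":[0,0,0],"twist":0,"fingers":0.4},{"dp":[0,0,0],"twist":0,"fingers":0.4},{"dp":[0,0,0],"twist":0,"fingers":0.4},{"dp":[0,0,0],"twist":0,"fingers":0.4}]'
```

```text
time_s: 31.45
tool_pos: [0.4675, 0.1785, 0.0182]
tool_rot: [180.0, -0.0, -0.0]
force: [-0.6, 0.4, 3.7]
grip_width: 0.0533
grasp_force: 25.0
```

```bash
python3 -m jog '[{"dp":[0,0,-2],"twist":0,"fingers":0.4},{"dp":[0,0,-6],"twist":0,"fingers":0.4},{"dp":[0,0,-11],"twist":0,"fingers":0.4},{"dp":[0,3,-13],"twist":0,"fingers":0.4},{"dp":[1,8,-13],"twist":0,"fingers":0.4},{"dp":[3,13,-13],"twist":0,"fingers":0.4},{"dp":[5,18,-13],"twist":0,"fingers":0.4},{"dp":[7,22,-13],"twist":0,"fingers":0.4}]'
```

```text
time_s: 32.45
tool_pos: [0.5376, -0.0438, 0.1491]
tool_rot: [180.0, -0.0, -0.1]
force: [0.2, 0.1, -1.7]
grip_width: 0.0536
grasp_force: 25.0
```

```bash
python3 -m jog '[{"dp":[2,5,0],"twist":0,"fingers":0.4},{"dp":[4,10,0],"twist":0,"fingers":0.4},{"dp":[6,15,0],"twist":0,"fingers":0.4},{"dp":[8,20,0],"twist":0,"fingers":0.4},{"dp":[8.4,23.8,0],"twist":0,"fingers":0.4},{"dp":[8.4,23.8,0],"twist":0,"fingers":0.4},{"dp":[8.4,23.8,0],"twist":0,"fingers":0.4}]'
```

```text
time_s: 33.33
tool_pos: [0.6211, -0.2785, 0.1484]
tool_rot: [-179.9, -0.0, -0.0]
force: [0.2, -0.2, -2.0]
grip_width: 0.0535
grasp_force: 25.0
```

```bash
python3 -m jog '[{"dp":[0,0,2],"twist":0,"fingers":0.4},{"dp":[0,0,5],"twist":0,"fingers":0.4},{"dp":[0,0,8.5],"twist":0,"fingers":0.4},{"dp":[0,0,10],"twist":0,"fingers":0.4},{"dp":[0,0,10.5],"twist":0,"fingers":0.4},{"dp":[0,0,10.5],"twist":0,"fingers":0.4},{"dp":[0,0,10.5],"twist":0,"fingers":0.4}]'
```

```text
time_s: 34.2
tool_pos: [0.6221, -0.2798, 0.0446]
tool_rot: [179.9, -0.1, -0.0]
force: [-0.1, 0.1, -1.9]
grip_width: 0.0534
grasp_force: 25.0
```

Target contact TCP z is about 0.0222.

```bash
python3 -m jog '[{"dp":[0,0,0.6],"twist":0,"fingers":0.4},{"dp":[0,0,1.2],"twist":0,"fingers":0.4},{"dp":[0,0,1.7],"twist":0,"fingers":0.4},{"dp":[0,0,2],"twist":0,"fingers":0.4},{"dp":[0,0,2.15],"twist":0,"fingers":0.4},{"dp":[0,0,2.2],"twist":0,"fingers":0.4},{"dp":[0,0,2.2],"twist":0,"fingers":0.4}]'
```

```text
time_s: 35.08
tool_pos: [0.6212, -0.2796, 0.0222]
tool_rot: [180.0, -0.0, -0.0]
force: [-3.3, 0.9, 6.4]
grip_width: 0.053
grasp_force: 25.0
```

```bash
python3 -m jog '[{"dp":[0,0,0],"twist":0,"fingers":0.7},{"dp":[0,0,0],"twist":0,"fingers":1},{"dp":[0,0,0],"twist":0,"fingers":1},{"dp":[0,0,0],"twist":0,"fingers":1},{"dp":[0,0,-3],"twist":0,"fingers":1},{"dp":[0,0,-8],"twist":0,"fingers":1},{"dp":[0,0,-13],"twist":0,"fingers":1},{"dp":[0,0,-16],"twist":0,"fingers":1}]'
```

```text
time_s: 36.08
tool_pos: [0.6222, -0.2797, 0.1843]
tool_rot: [179.9, -0.2, -0.0]
force: [-0.1, -0.4, -0.3]
grip_width: 0.0869
grasp_force: 0.0
```

```bash
python3 -m jog '[{"dp":[-4,4,-3],"twist":0,"fingers":1},{"dp":[-9,8,-3],"twist":0,"fingers":1},{"dp":[-13,12,-3],"twist":0,"fingers":1},{"dp":[-16,16,-3],"twist":0,"fingers":1},{"dp":[-16,20,-3],"twist":0,"fingers":1},{"dp":[-16,20,-3],"twist":0,"fingers":1},{"dp":[-16,20,-3],"twist":0,"fingers":1}]'
python3 - <<'E'
from h import *
c=env.read_camera('top'); cv2.imwrite('pics/t9.png',c['pixels']); W=world(c)
def box(u,v,r): m=np.zeros((480,640),bool); m[v-r:v+r,u-r:u+r]=1; return m
for n,u,v,zl,zh in [('red',369,180,.058,.09),('blue',177,188,.058,.09),('gauge',461,174,.04,.06),('vent',293,189,.04,.08),('jar',494,258,.055,.08)]:
    m=box(u,v,26)&(W[...,2]>zl)&(W[...,2]<zh); p=W[m]
    if len(p): (x,y),r=cv2.minEnclosingCircle(p[:,:2].astype(np.float32)); print(n,np.round([x,y,2*r,p[:,2].max()],4))
E
```

```text
time_s: 36.95
tool_pos: [0.4615, -0.4784, 0.2108]
tool_rot: [-179.9, -0.0, 0.0]
force: [0.7, 0.5, -0.3]
grip_width: 0.0868
grasp_force: 0.0
red [ 0.5974 -0.0887  0.0459  0.0804]
blue [0.5975 0.2836 0.0468 0.0799]
gauge [ 0.6209 -0.2792  0.0547  0.0544]
vent [0.5959 0.0695 0.0502 0.076 ]
jar [ 0.4469 -0.3287  0.059   0.0705]
```

View pics/t9.png

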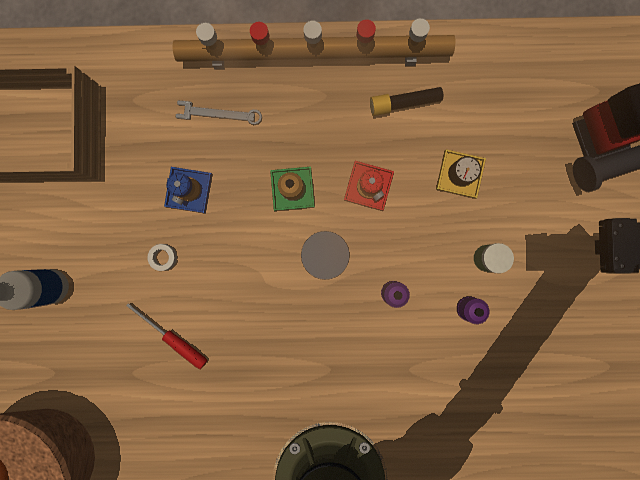

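All four parts are centred and upright in their own trays: blue (180,185), vent (291,186), red (371,182) and gauge (467,170). The jar is unmoved at (494,258).

```bash
python3 -c "
from cell import env
print(env.sign_off())"
```

```text
the job is handed in; nothing more can be done
None
```

The job is handed in at about 37 s: both valves, the gauge and the air vent stand upright in their own trays, swapped via the mat, and the jar is where it was.

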